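Screw the protective cap onto the lens barrel

TASK

Pick up the orange-topped black cap, set it on the upright lens barrel and screw it fully home, then let go and leave it there. The barrel holds a delicate lens, so feel for the start of the thread and never press or twist the cap hard against it. Leave everything else on the bench where it is.

Things in the scene. Friction and masses are not known exactly. Their poses are not given: they have to be found in the camera images.
- cap: The cap to screw on: black plastic, round, ribbed, bright orange disc on top; 55 mm wide, 34 mm high, about 70 g, standing open side down. Origin: centre of its rim (underside), z up. Bore 48 mm wide, 29 mm deep.
- cap_lugs (a point): On the cap's axis, 2.5 mm above its rim, amid three inner lugs 120 degrees apart (one on the cap's +x axis). They reach inward to 18 mm radius, each 5 mm wide, 3 mm thick, underside 1 mm above the rim. They ride in the barrel's thread.
- barrel: The lens barrel: fixed upright black and aluminium post on a dark 85 x 85 x 12 mm base plate. Origin: centre of its underside, z up along its axis. Fully screwed home, the cap's origin is 77 mm above this origin. The cap may bear on the barrel and thread with at most 35 N in all: press with a few newtons, and twist with no more than about 0.5 N m.
- shoulder (a point): Centre of the flat top of the barrel's 54 mm flange, 75 mm above the barrel's origin. The threaded aluminium spigot rises from here: core 34 mm wide, 24 mm high, coned over its last 7 mm so that the cap centres itself, then about 1.2 mm side play all round. The cap's rim is 2 mm above this point when home.
- lens (a point): Top of the lens on the spigot, 26.5 mm above the shoulder. A cap just set down usually rests with its lugs on the ridges or stop walls of the thread: cap origin 83.5 to 90.5 mm above the barrel's. Forward turning (clockwise from above) is then soon blocked; do not force it. Sliding back off a wall's crown it falls only 2 to 3 mm: go on. By luck it may be in the start at once.
- thread_mid (a point): Barrel axis, 10 mm above the shoulder, amid a 46 mm three-start right-hand thread, 24 mm lead, alike every 120 degrees; how it is turned is unknown and unrelated to the barrel's axes. Turn the cap backward (anticlockwise, at most 115 degrees, rising up to 6.5 mm) under light load until it drops 7 mm into the start, its origin then 82 to 84 mm above the barrel's; a wall stops it soon after.
- cap_top (a point): Centre of the cap's top, 34 mm above its rim. After the drop the cap screws forward (clockwise from above) 80 to 105 degrees, sinking 0.38 mm per 0.1 rad vertical play 1.5 mm narrowing to 0.6 mm, until its lugs meet a firm end stop: that is fully home. The spigot's mount is springy: it gives 0.2 rad per N m of twist and springs back.
- small_cap: Bystander: smaller black cap with a blue top, 42 mm wide, 22 mm high. Origin: centre of its underside.
- driver_orange: Bystander: screwdriver with orange handle, 160 mm long, lying.
- driver_blue: Bystander: screwdriver with blue handle, 130 mm long, lying.
- spool: Bystander: aluminium spool, 64 mm wide, 30 mm high. Origin: centre of its underside.
- post: Bystander: small steel post, 56 mm high, on a 32 mm foot. Origin: centre of its underside.
- lens_ring: Bystander: black ring, 44 mm wide, 8 mm high, lying flat. Origin: centre of its underside.
Things that resemble listed ones, but are neither listed nor needed, are in the scene too. Leave any purple look-alike of the cap alone.

How it is judged:
At the end, for the whole second after the job is handed in: The cap is upright on the barrel, centred within 4 mm and its origin no more than 78.5 mm above the barrel's origin (screwed within 1.5 mm of fully home), released and at rest (horizontal distance between cap and barrel below 0.004 m and z of cap in the frame of barrel below 0.0785 m and angle between cap's own z axis and vertical below 0.06 rad and contact force between the fingers and cap below 0.1 N and linear speed of cap below 0.01 m/s); the robot touches nothing.
It fails at once if the cap bears on the barrel or its thread with more than 35 N (contact force between cap and barrel above 35 N).
It fails at once if a bystander is moved more than 20 mm (distance of any of small_cap, driver_orange, driver_blue, spool, post, lens_ring from where it was at the start of the episode above 0.02 m).
It also fails if it takes over 72 s, if anything falls off the work surface, if the arm or the gripper's body presses on something with over 40 N, if the wrist force passes 120 N, or if a joint passes its speed limit or range.

ROBOT

A 6-joint arm with a two-finger parallel gripper is mounted at the origin on the work surface. World frame = base frame: x ahead of the robot, y to its left, z up, the work surface at z = 0. Lengths are in m, angles in rad, forces in N, time in s.
With the tool pointing down it reaches from about 0.275 to 0.85 m from the base axis. Payload 19 kg.
Tool frame: the origin (TCP) lies at the very end of the fingers, on their centre line; the grasp point (between the pads) lies bot.tcp_to_grasp behind it (bot.tcp_to_grasp is the distance from the TCP to the grasp point, in m); y points along the fingers, z is the direction in which the jaws open and shut, and the axes are right-handed (so a half turn about y gives the same grasp; the last joint's range is limited). The gripper opens to 85 mm and grips with 20 to 120 N. Pads are 22 mm wide; open, the fingers measure 114 mm over their backs; the gripper's body (76 mm by 85 mm) begins 54 mm behind the grasp point. The pads swing forward as they close: fully open they stand 13 mm farther back than shut.
Start: joints at [1.003, 0.15, 1.437, -0, 1.554, -0.134], TCP at [0.242, 0.522, 0.231] pointing down, gripper open.
Joint ranges: [-2.8, 2.8], [-0.68, 2.1], [0.12, 2.68], [-1.39, 4.53], [0.16, 2.79], [-2.81, 2.81]. Speed limits (rad/s): [1.89, 1.89, 2.22, 3.01, 3.01, 3.01].

INTERFACE

Orientations are given as a unit quaternion [w, x, y, z].
In Python, from station import telemetry, grab_frame, calibration, bot gives the robot as it stands.
- The arm moves only by the shell command python3 -m inch 'ROWS'. ROWS is JSON, a list of rows, each an object with "translation": the shift along the world's x, y, z in units of 25 mm (1.0 is 25 mm), a list of three; "twist": the turn, a rotation vector about the world's x, y, z in units of 6 degrees (1.0 is 6 degrees), a list of three; "gripper": the closure in counts, from 0 (fully open) to 255 (shut). A call has 1 to 20 rows; each row is the pose to reach, as a shift and turn from the pose commanded when the call began; what a row does not reach only later rows make up. A row lasts 1/10 s, in which the tool goes at most 50 mm and 8.59 degrees, less where a joint would pass 70% of its speed; a pose out of reach is approached as far as the arm can. A call with a gripper value outside its range is refused whole. The fingers move at their own pace and stop on an object; the grip force is fixed at half the most. Time passes only in rows, so rows that repeat a pose let the fingers close. It gives the time, the measured TCP pose, the force and the opening at its end, in the units of the state.
- telemetry.get_state(): the state, without advancing time (a new reading comes with each control period).
- grab_frame(name): name is "scene" or "top" or "wrist"; returns (picture, depth): 420x560x3 uint8, red, green, blue; 420x560 float32, m along the optical axis (not along the pixel's ray), 0 where there is no reading.
- calibration(name): a dict with "intrinsics" (3x3 intrinsics, pixels), "eye" and "attitude" of the camera in the world. Camera axes: x right, y down, z forward; pixel columns grow to the right and rows downward; lengths in m; the calibration is good to about 2 mm. A picture is of the moment at which its call begins: read the wrist's pose just before it. calibration takes no time and is no camera call; for the wrist camera it gives the pose at the moment of the call.
- bot.finish_job(): hands the job in, once; it reports no verdict.
The state is a dict: "t": time; "joint_pos": joint angles; "qd": joint speeds; "effort": joint torques, N m; "eef_pos": TCP position; "tool_rot": TCP orientation; "contact_force": force on the tool from outside, world axes, zero at the start; "moment": the same for the moment, N m; "gripper_width": finger opening in m.
Only numpy, scipy, OpenCV 4.12 (cv2) and the standard library are available. Lean on these libraries where they do the work, as an engineer would, in place of code of your own. Each camera call takes 0.05 s, during which the arm holds its last target.

## Working session

There is one attempt and no reset: what is moved stays moved. The work goes in short steps, Python scripts to look and compute and a shell command to move; the robot and the scene stay as the last step left them, time stands still between calls to the robot, and variables do not carry over. Pictures are saved under pics/ and viewed, and the job is handed in when it is done.

```bash
mkdir -p pics; ls; cat > h.py <<'E'
import numpy as np, cv2
from station import telemetry, grab_frame, calibration, bot
from scipy.spatial.transform import Rotation as R
def rot(a):
    a=np.array(a,float)
    return a if a.shape==(3,3) else R.from_quat([a[1],a[2],a[3],a[0]]).as_matrix()
def snap(name,f):
    c=calibration(name); p,d=grab_frame(name)
    cv2.imwrite(f'pics/{f}.png',p[:,:,::-1]); np.savez(f'pics/{f}.npz',p=p,d=d,K=c['intrinsics'],eye=c['eye'],att=rot(c['attitude']))
def load(f): return np.load(f'pics/{f}.npz')
def pix(z,u,v,h=None):
    K=z['K'];r=z['att']@np.array([(u-K[0,2])/K[0,0],(v-K[1,2])/K[1,1],1])
    s=z['d'][int(v),int(u)] if h is None else (h-z['eye'][2])/r[2]
    return z['eye']+s*r
def cloud(z):
    K=z['K'];v,u=np.mgrid[:420,:560];r=np.stack([(u-K[0,2])/K[0,0],(v-K[1,2])/K[1,1],np.ones_like(u)],-1)
    return z['eye']+(r@z['att'].T)*z['d'][...,None]
def st():
    s=telemetry.get_state()
    for k in ['t','joint_pos','eef_pos','tool_rot','contact_force','moment','gripper_width']: print(k,np.round(s[k],4))
E
python3 - <<'E'
from h import *
snap('scene','s0');snap('top','t0');st();print(calibration('top'),bot.tcp_to_grasp)
E
```

```text
pics
t 0.1
joint_pos [ 1.003   0.151   1.4379 -0.      1.5538 -0.134 ]
eef_pos [0.2416 0.5215 0.2307]
tool_rot [-0.6902  0.6909 -0.1523  0.152 ]
contact_force [-0.3384 -0.6614 -0.0943]
moment [-0.0379 -0.0297 -0.0004]
gripper_width 0.0856
{'intrinsics': array([[426.74560474,   0.        , 281.81572736],
       [  0.        , 426.74560474, 201.68879279],
       [  0.        ,   0.        ,   1.        ]]), 'eye': array([ 0.42539334, -0.01042012,  1.0628758 ]), 'attitude': array([ 0.05038931, -0.69688251,  0.71309684, -0.05752032])} 0.0187
```

View pics/s0.png

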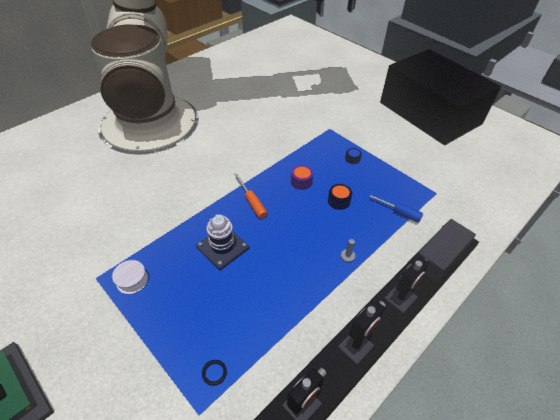

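View pics/t0.png

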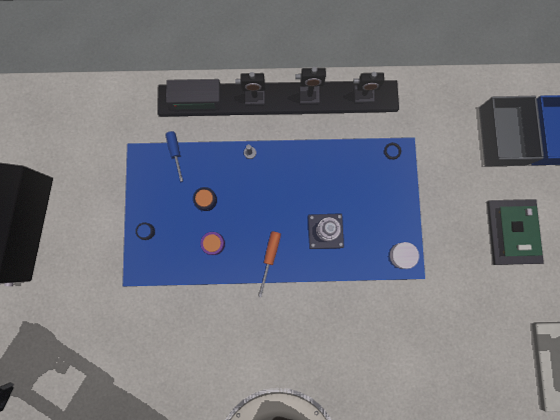

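In the top view, three things could be taken for the cap:
- (205,199): black with an orange top
- (213,243): purple with an orange top, the decoy
- (145,231): small black cap

I choose (205,199). The barrel is at about (327,230). Next I'll check the choice in a close crop.

```bash
python3 - <<'E'
from h import *
z=load('t0');p=z['p'][:,:,::-1]
a=cv2.resize(p[170:270,170:270],(400,400),interpolation=cv2.INTER_CUBIC)
b=cv2.resize(p[180:280,275:375],(400,400),interpolation=cv2.INTER_CUBIC)
cv2.imwrite('pics/c0.png',np.hstack([a,b]))
hsv=cv2.cvtColor(z['p'],cv2.COLOR_RGB2HSV)
m=((hsv[...,0]<20)&(hsv[...,1]>140)&(hsv[...,2]>100)).astype(np.uint8)
n,l,s,c=cv2.connectedComponentsWithStats(m)
C=cloud(z)
for i in range(1,n):
  if s[i,4]>40: print(c[i],s[i],pix(z,*c[i]),np.median(C[l==i],0))
for (x0,x1,y0,y1) in [(300,355,205,255)]:
  P=C[y0:y1,x0:x1].reshape(-1,3)
  for lo,hi in [(.005,.03),(.06,.08),(.095,.12)]:
    q=P[(P[:,2]>lo)&(P[:,2]<hi)]; print(lo,len(q),q.mean(0),q.min(0),q.max(0),(q.min(0)+q.max(0))/2)
E
```

```text
[203.62  197.575] [196 190  16  16 200] [0.59729116 0.16694125 0.03872314] [0.596757   0.16661481 0.03801285]
[271.96282528 247.66171004] [265 232  15  33 269] [0.47278473 0.00360905 0.03058731] [0.47222244 0.00370008 0.02731654]
[210.2371134  242.91752577] [204 235  16  16  97] [0.48708452 0.15060161 0.03931549] [0.48725578 0.15390028 0.03808421]
0.005 1001 [ 0.51058918 -0.12755383  0.01267897] [ 0.45376582 -0.20339827  0.00500416] [ 0.57802314 -0.06464687  0.02361505] [ 0.51589448 -0.13402257  0.0143096 ]
0.06 83 [ 0.50820368 -0.12228819  0.07690208] [ 0.48731069 -0.15329776  0.07172051] [ 0.53886847 -0.1021152   0.07984635] [ 0.51308958 -0.12770648  0.07578343]
0.095 171 [ 0.51171503 -0.12784316  0.10111981] [ 0.49555223 -0.15056362  0.09501401] [ 0.527347   -0.11159279  0.10782055] [ 0.51144962 -0.1310782   0.10141728]
```

View pics/c0.png

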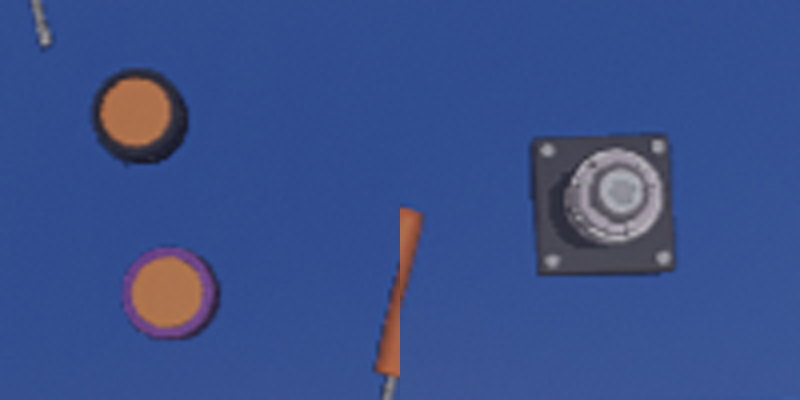

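The crop confirms it: black-sided cap at (205,199), purple decoy below it. Next I'll move above the cap and refine its position with the wrist camera.

```bash
python3 - <<'E'
from h import *
s=telemetry.get_state();M=rot(s['tool_rot']);print(np.round(M,3))
c=calibration('wrist');print(c['eye']-s['eef_pos'],rot(c['attitude']).round(3))
d=np.array([.597,.167,.231])-s['eef_pos'];print(d/.025)
z=load('t0')
print(pix(z,181,181,.005),pix(z,172,140,.02))
E
```

```text
[[ 0.907 -0.001  0.42 ]
 [-0.42  -0.001  0.907]
 [-0.    -1.    -0.001]]
[-0.06094515  0.02867629  0.14409506] [[ 0.42   0.876  0.239]
 [ 0.908 -0.405 -0.112]
 [-0.001  0.264 -0.965]]
[ 1.42162661e+01 -1.41818679e+01  1.07504766e-02]
[0.64659451 0.22991022 0.005     ] [0.74947891 0.25045681 0.02      ]
```

```bash
python3 -m inch '[{"translation":[2,-2,0],"twist":[0,0,-1.4],"gripper":0},{"translation":[4,-4,0],"twist":[0,0,-2.8],"gripper":0},{"translation":[6,-6,0],"twist":[0,0,-4.2],"gripper":0},{"translation":[8,-8,0],"twist":[0,0,-5.6],"gripper":0},{"translation":[10,-10,0],"twist":[0,0,-7],"gripper":0},{"translation":[12,-12,0],"twist":[0,0,-8.4],"gripper":0},{"translation":[14.2,-14.2,0],"twist":[0,0,-9.8],"gripper":0},{"translation":[14.2,-14.2,-0.5],"twist":[0,0,-11.2],"gripper":0},{"translation":[14.2,-14.2,-1],"twist":[0,0,-12.6],"gripper":0},{"translation":[14.2,-14.2,-1.5],"twist":[0,0,-14],"gripper":0},{"translation":[14.2,-14.2,-2],"twist":[0,0,-15.4],"gripper":0},{"translation":[14.2,-14.2,-2],"twist":[0,0,-16.8],"gripper":0},{"translation":[14.2,-14.2,-2],"twist":[0,0,-18.2],"gripper":0},{"translation":[14.2,-14.2,-2],"twist":[0,0,-19.6],"gripper":0},{"translation":[14.2,-14.2,-2],"twist":[0,0,-20.8],"gripper":0},{"translation":[14.2,-14.2,-2],"twist":[0,0,-20.8],"gripper":0},{"translation":[14.2,-14.2,-2],"twist":[0,0,-20.8],"gripper":0},{"translation":[14.2,-14.2,-2],"twist":[0,0,-20.8],"gripper":0}]'
python3 - <<'E'
from h import *
st();snap('wrist','w1')
E
```

```text
t: 1.9
eef_pos: [0.5966, 0.1667, 0.1811]
tool_rot: [0.186, -0.186, 0.682, -0.682]
contact_force: [-0.6, 0.8, -0.6]
gripper_width: 0.0851
t 1.9
joint_pos [1.4820e-01 2.6340e-01 1.4035e+00 1.0000e-04 1.4750e+00 1.1861e+00]
eef_pos [0.5966 0.1667 0.1811]
tool_rot [ 0.1861 -0.1863  0.6822 -0.6821]
contact_force [-0.6328  0.8196 -0.643 ]
moment [-0.0635 -0.0457  0.0223]
gripper_width 0.0851
```

View pics/w1.png

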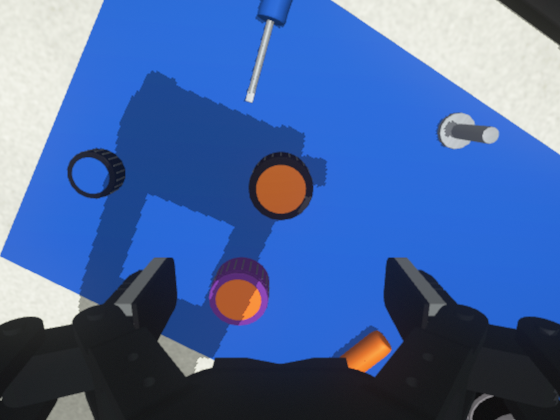

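The wrist view shows the black orange-topped cap at (281,188). The purple decoy is at (239,292) and clear of the fingers.

```bash
python3 - <<'E'
from h import *
z=load('w1');C=cloud(z)
hsv=cv2.cvtColor(z['p'],cv2.COLOR_RGB2HSV)
m=((hsv[...,0]<20)&(hsv[...,1]>140)&(hsv[...,2]>100)).astype(np.uint8)
n,l,s,c=cv2.connectedComponentsWithStats(m)
for i in range(1,n):
  if s[i,4]>1000:
    k,_=cv2.findContours((l==i).astype(np.uint8),0,2);e=cv2.fitEllipse(k[0])
    print(c[i],s[i],e,pix(z,*e[0],.034),np.median(C[l==i],0),(C[l==i].min(0)+C[l==i].max(0))/2)
print(pix(z,400,60))
E
```

```text
[280.45618557 188.78556701] [ 256  165   50   49 1940] ((280.4429931640625, 188.6923828125), (48.397117614746094, 49.40602111816406), 80.8838882446289) [0.59675379 0.16709468 0.034     ] [0.5977396  0.16768913 0.03893892] [0.61488937 0.17373    0.18082511]
[237.91442716 299.40311174] [ 216  280   45   40 1414] ((237.9308624267578, 299.3991394042969), (39.15950393676758, 44.20576858520508), 96.8437728881836) [0.48503238 0.14734112 0.034     ] [0.48793662 0.14842085 0.03902232] [0.56035975 0.164252   0.18108651]
[367.22980251 352.19928187] [ 342  331   49   42 1114] ((367.1589660644531, 351.9789733886719), (29.586669921875, 50.18650436401367), 54.368587493896484) [0.49874681 0.01045904 0.034     ] [0.49505742 0.00600768 0.02719991] [0.55830915 0.08679955 0.16443535]
[0.74031892 0.13290198 0.0044536 ]
```

```bash
python3 -m inch '[{"translation":[0.01,0.01,-1],"twist":[0,0,0],"gripper":0},{"translation":[0.01,0.01,-2],"twist":[0,0,0],"gripper":0},{"translation":[0.01,0.01,-3],"twist":[0,0,0],"gripper":0},{"translation":[0.01,0.01,-4],"twist":[0,0,0],"gripper":0},{"translation":[0.01,0.01,-5],"twist":[0,0,0],"gripper":0},{"translation":[0.01,0.01,-6],"twist":[0,0,0],"gripper":0},{"translation":[0.01,0.01,-6.5],"twist":[0,0,0],"gripper":0},{"translation":[0.01,0.01,-6.9],"twist":[0,0,0],"gripper":0},{"translation":[0.01,0.01,-7.15],"twist":[0,0,0],"gripper":0},{"translation":[0.01,0.01,-7.15],"twist":[0,0,0],"gripper":0}]'
python3 - <<'E'
from h import *
st();snap('wrist','w2')
E
```

```text
t: 2.95
eef_pos: [0.5969, 0.1669, 0.0024]
tool_rot: [0.185, -0.185, 0.682, -0.682]
contact_force: [0.1, 0.1, 0.6]
gripper_width: 0.085
t 2.95
joint_pos [1.4840e-01 4.1210e-01 1.5913e+00 1.0000e-04 1.1386e+00 1.1893e+00]
eef_pos [0.5969 0.1669 0.0024]
tool_rot [ 0.185  -0.1853  0.6825 -0.6824]
contact_force [0.1339 0.1304 0.5772]
moment [ 0.0475 -0.0227  0.0006]
gripper_width 0.085
```

View pics/w2.png

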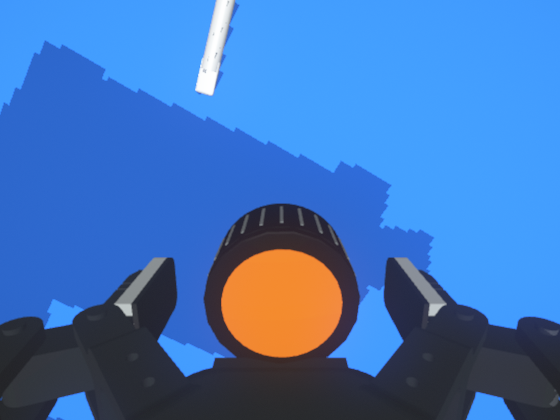

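The cap sits centred between the pads, with the disc centre at (282,303). I'll check the offset across the jaws, then close.

```bash
python3 - <<'E'
from h import *
z=load('w2')
hsv=cv2.cvtColor(z['p'],cv2.COLOR_RGB2HSV)
m=((hsv[...,0]<20)&(hsv[...,1]>140)&(hsv[...,2]>100)).astype(np.uint8)
k,_=cv2.findContours(m,0,2);e=cv2.fitEllipse(max(k,key=len));print(e,pix(z,*e[0],.034),pix(z,*e[0]))
E
python3 -m inch '[{"translation":[0,0,0],"twist":[0,0,0],"gripper":255},{"translation":[0,0,0],"twist":[0,0,0],"gripper":255},{"translation":[0,0,0],"twist":[0,0,0],"gripper":255},{"translation":[0,0,0],"twist":[0,0,0],"gripper":255},{"translation":[0,0,0],"twist":[0,0,0],"gripper":255},{"translation":[0,0,0],"twist":[0,0,0],"gripper":255},{"translation":[0,0,0],"twist":[0,0,0],"gripper":255},{"translation":[0,0,0],"twist":[0,0,0],"gripper":255},{"translation":[0,0,0],"twist":[0,0,0],"gripper":255},{"translation":[0,0,0],"twist":[0,0,0],"gripper":255}]'
python3 - <<'E'
from h import *
st();snap('wrist','w3')
E
```

```text
((281.27313232421875, 302.8843078613281), (108.1650161743164, 120.73383331298828), 89.18730926513672) [0.59568671 0.16637297 0.034     ] [0.59842189 0.16800023 0.03925644]
t: 4.0
eef_pos: [0.5974, 0.167, 0.0036]
tool_rot: [-0.186, 0.185, -0.682, 0.682]
contact_force: [-2.6, -0.8, 9.5]
gripper_width: 0.0541
t 4.0
joint_pos [1.4850e-01 4.1050e-01 1.5905e+00 1.0000e-04 1.1393e+00 1.1895e+00]
eef_pos [0.5974 0.167  0.0036]
tool_rot [-0.1855  0.1846 -0.6824  0.6825]
contact_force [-2.5615 -0.8238  9.5414]
moment [-0.055   0.4694 -0.0294]
gripper_width 0.0541
```

View pics/w3.png

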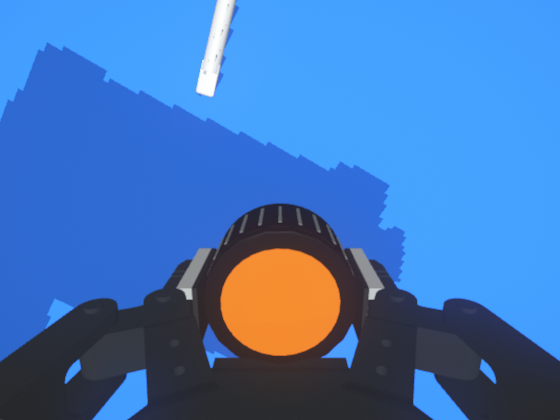

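Gripped at 54 mm. Now I'll lift and refine the barrel position.

```bash
python3 -m inch '[{"translation":[0,0,1],"twist":[0,0,0],"gripper":255},{"translation":[0,0,2],"twist":[0,0,0],"gripper":255},{"translation":[0,0,3.5],"twist":[0,0,0],"gripper":255},{"translation":[0,0,5],"twist":[0,0,0],"gripper":255},{"translation":[0,0,6.5],"twist":[0,0,0],"gripper":255},{"translation":[0,0,8],"twist":[0,0,0],"gripper":255},{"translation":[0,0,8],"twist":[0,0,0],"gripper":255}]'
python3 - <<'E'
from h import *
st()
z=load('t0');o=np.array
for u,v,h in [(330.5,227.5,.1015),(329.25,228.75,.08),(325.6,231,.012)]: print(pix(z,u,v,h))
E
```

```text
t: 4.75
eef_pos: [0.5985, 0.1672, 0.2086]
tool_rot: [-0.188, 0.182, -0.682, 0.683]
contact_force: [0.5, -0.5, -0.5]
gripper_width: 0.0541
t 4.75
joint_pos [1.4850e-01 2.4980e-01 1.3649e+00 1.0000e-04 1.5187e+00 1.1896e+00]
eef_pos [0.5985 0.1672 0.2086]
tool_rot [-0.188   0.1822 -0.6821  0.6827]
contact_force [ 0.5013 -0.4754 -0.5048]
moment [-0.0528 -0.0218 -0.0158]
gripper_width 0.0541
[ 0.5118054  -0.13053812  0.1015    ]
[ 0.51091131 -0.13021605  0.08      ]
[ 0.51147444 -0.12926504  0.012     ]
```

```bash
python3 -m inch '[{"translation":[-0.5,-1,0],"twist":[0,0,0],"gripper":255},{"translation":[-1.2,-2.5,0],"twist":[0,0,0],"gripper":255},{"translation":[-2,-4.2,0],"twist":[0,0,0],"gripper":255},{"translation":[-2.8,-6,0],"twist":[0,0,0],"gripper":255},{"translation":[-3.6,-7.8,0],"twist":[0,0,0],"gripper":255},{"translation":[-4.4,-9.5,0],"twist":[0,0,0],"gripper":255},{"translation":[-5.2,-11.2,0],"twist":[0,0,0],"gripper":255},{"translation":[-5.9,-12.6,0],"twist":[0,0,0],"gripper":255},{"translation":[-6.3,-13.5,0],"twist":[0,0,0],"gripper":255},{"translation":[-6.3,-13.5,0],"twist":[0,0,0],"gripper":255},{"translation":[-6.3,-13.5,0],"twist":[0,0,0],"gripper":255}]'
python3 - <<'E'
from h import *
st();snap('wrist','w4')
print(rot(telemetry.get_state()['tool_rot']).round(4))
E
```

```text
t: 5.85
eef_pos: [0.4393, -0.1707, 0.2024]
tool_rot: [0.185, -0.185, 0.683, -0.682]
contact_force: [0.6, 0.8, -1.5]
gripper_width: 0.054
t 5.85
joint_pos [-5.3460e-01 -5.6000e-02  1.7116e+00  3.0000e-04  1.4860e+00  5.0790e-01]
eef_pos [ 0.4393 -0.1707  0.2024]
tool_rot [ 0.1847 -0.1846  0.6827 -0.6825]
contact_force [ 0.635   0.8203 -1.5319]
moment [-0.0123 -0.0247 -0.0054]
gripper_width 0.054
[[-8.631e-01  0.000e+00  5.050e-01]
 [-5.050e-01  4.000e-04 -8.631e-01]
 [-2.000e-04 -1.000e+00 -3.000e-04]]
```

View pics/w4.png

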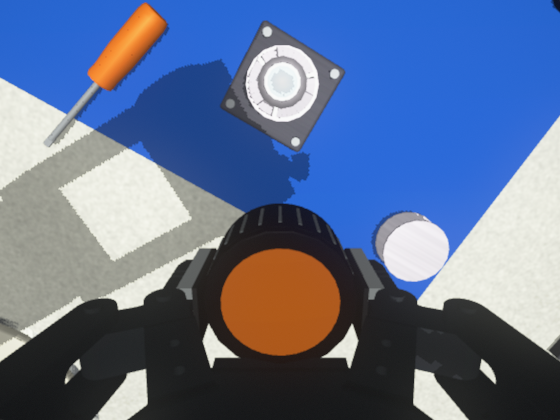

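The wrist view shows the barrel at about (282,82). The cap is held level with its disc at (281,302), and the driver is well to the left.

```bash
python3 - <<'E'
from h import *
z=load('w4');p=z['p'][:,:,::-1]
cv2.imwrite('pics/c4.png',cv2.resize(p[15:155,212:352],(560,560),interpolation=cv2.INTER_CUBIC))
print(pix(z,100,300),pix(z,400,100))
hsv=cv2.cvtColor(z['p'],cv2.COLOR_RGB2HSV)
m=((hsv[...,0]<20)&(hsv[...,1]>140)&(hsv[...,2]>100)).astype(np.uint8)
k,_=cv2.findContours(m,0,2);e=cv2.fitEllipse(max(k,key=len));print(e,pix(z,*e[0],.2024+.0304))
E
```

```text
[ 0.42449716 -0.11870179  0.25708234] [ 0.55997085 -0.23018176  0.00415142]
((279.9836730957031, 301.680419921875), (106.36803436279297, 119.24419403076172), 89.97815704345703) [ 0.43754995 -0.17100919  0.2328    ]
```

View pics/c4.png

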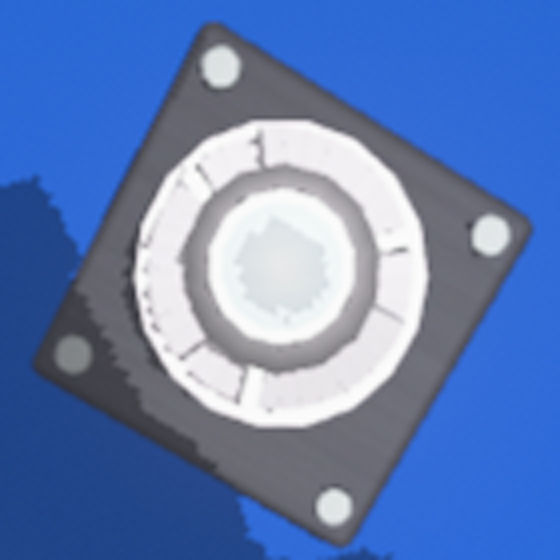

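```bash
python3 - <<'E'
from h import *
z=load('w4')
f=lambda x,y,h: pix(z,212-.375+x/4,15-.375+y/4,h)
print('lens',f(281,267,.1015)); print('base',f(279.75,290,.013))
for h in (.075,.09,.097): print('ring',h,f(282.5,273,h),np.linalg.norm(f(137,273,h)-f(428,273,h)))
e=pix(z,281.27,302.88,.0); 
# w2 vs TCP
s=.2024
E
```

```text
lens [ 0.51203862 -0.12889338  0.1015    ]
base [ 0.51324565 -0.12835456  0.013     ]
ring 0.075 [ 0.51295611 -0.12882505  0.075     ] 0.05362625348591237
ring 0.09 [ 0.51204718 -0.12925572  0.09      ] 0.05066287815649498
ring 0.097 [ 0.51162302 -0.12945669  0.097     ] 0.049279969669433474
```

Barrel axis is about (0.5123, -0.1292), averaging both cameras, which agree within about 1.5 mm. I'll move over it with the rim above the lens.

```bash
python3 -m inch '[{"translation":[0.7,0.4,0],"twist":[0,0,0],"gripper":255},{"translation":[1.5,0.85,0],"twist":[0,0,0],"gripper":255},{"translation":[2.3,1.3,0],"twist":[0,0,0],"gripper":255},{"translation":[2.92,1.66,0],"twist":[0,0,0],"gripper":255},{"translation":[2.92,1.66,-1],"twist":[0,0,0],"gripper":255},{"translation":[2.92,1.66,-2],"twist":[0,0,0],"gripper":255},{"translation":[2.92,1.66,-2.8],"twist":[0,0,0],"gripper":255},{"translation":[2.92,1.66,-3.3],"twist":[0,0,0],"gripper":255},{"translation":[2.92,1.66,-3.3],"twist":[0,0,0],"gripper":255},{"translation":[2.92,1.66,-3.3],"twist":[0,0,0],"gripper":255},{"translation":[2.92,1.66,-3.3],"twist":[0,0,0],"gripper":255}]'
python3 - <<'E'
from h import *
st();snap('scene','s5')
z=load('s5');cv2.imwrite('pics/c5.png',cv2.resize(z['p'][150:290,130:310,::-1],(720,560),interpolation=cv2.INTER_CUBIC))
E
```

```text
t: 7.0
eef_pos: [0.513, -0.1291, 0.1212]
tool_rot: [-0.186, 0.185, -0.682, 0.683]
contact_force: [0.0, 0.4, -1.1]
gripper_width: 0.0542
t 7.0
joint_pos [-3.9240e-01  1.1790e-01  1.7015e+00  1.0000e-04  1.3207e+00  6.4860e-01]
eef_pos [ 0.513  -0.1291  0.1212]
tool_rot [-0.1856  0.1847 -0.6821  0.6828]
contact_force [ 0.0213  0.4071 -1.0835]
moment [0.0175 0.0092 0.017 ]
gripper_width 0.0542
```

View pics/c5.png

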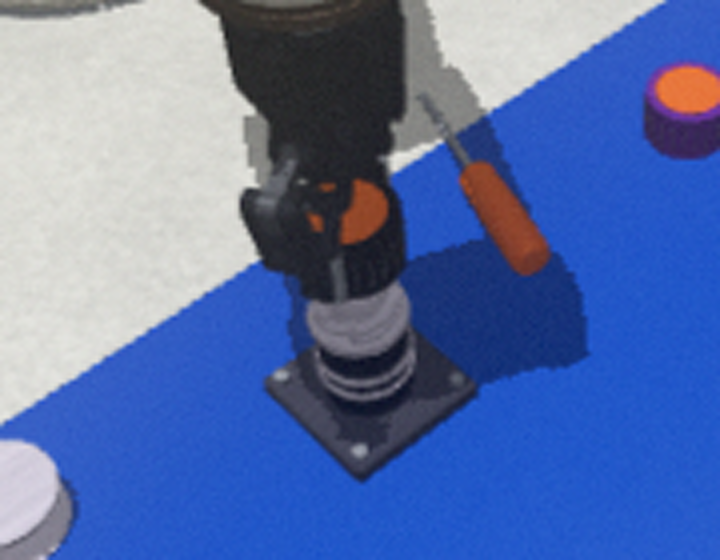

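Cap looks concentric above the spigot. Descending gently, with the force checked after each step.

```bash
python3 -m inch '[{"translation":[0,0,-0.2],"twist":[0,0,0],"gripper":255},{"translation":[0,0,-0.4],"twist":[0,0,0],"gripper":255},{"translation":[0,0,-0.6],"twist":[0,0,0],"gripper":255},{"translation":[0,0,-0.75],"twist":[0,0,0],"gripper":255},{"translation":[0,0,-0.9],"twist":[0,0,0],"gripper":255},{"translation":[0,0,-0.9],"twist":[0,0,0],"gripper":255},{"translation":[0,0,-0.9],"twist":[0,0,0],"gripper":255}]'
python3 -c "
from h import *
st()"
```

```text
t: 7.75
eef_pos: [0.5124, -0.129, 0.0975]
tool_rot: [0.185, -0.185, 0.683, -0.682]
contact_force: [0.6, -0.2, -0.6]
gripper_width: 0.0543
t 7.75
joint_pos [-3.9260e-01  1.3860e-01  1.7293e+00  1.0000e-04  1.2739e+00  6.4860e-01]
eef_pos [ 0.5124 -0.129   0.0975]
tool_rot [ 0.185  -0.1851  0.6825 -0.6824]
contact_force [ 0.5837 -0.2429 -0.6287]
moment [-0.0053  0.0066  0.0117]
gripper_width 0.0543
```

```bash
python3 -m inch '[{"translation":[0,0,-0.04],"twist":[0,0,0],"gripper":255},{"translation":[0,0,-0.08],"twist":[0,0,0],"gripper":255},{"translation":[0,0,-0.12],"twist":[0,0,0],"gripper":255},{"translation":[0,0,-0.12],"twist":[0,0,0],"gripper":255}]' | tail -4
python3 -c "
from h import *
st()"|tail -6
```

```text
eef_pos: [0.5124, -0.129, 0.0944]
tool_rot: [0.185, -0.185, 0.683, -0.682]
contact_force: [0.1, -1.0, -1.1]
gripper_width: 0.0543
joint_pos [-3.9260e-01  1.4140e-01  1.7329e+00  1.0000e-04  1.2675e+00  6.4860e-01]
eef_pos [ 0.5124 -0.129   0.0944]
tool_rot [ 0.185  -0.1851  0.6825 -0.6824]
contact_force [ 0.0608 -0.959  -1.1075]
moment [-0.0377  0.0235 -0.0155]
gripper_width 0.0543
```

Cap origin is about 90.8 mm. Continuing in small steps.

```bash
python3 -m inch '[{"translation":[0,0,-0.04],"twist":[0,0,0],"gripper":255},{"translation":[0,0,-0.08],"twist":[0,0,0],"gripper":255},{"translation":[0,0,-0.08],"twist":[0,0,0],"gripper":255}]' | tail -4

```

```text
eef_pos: [0.5124, -0.129, 0.0923]
tool_rot: [0.185, -0.185, 0.683, -0.682]
contact_force: [0.3, 0.3, -1.8]
gripper_width: 0.054
```

```bash
python3 -m inch '[{"translation":[0,0,-0.04],"twist":[0,0,0],"gripper":255},{"translation":[0,0,-0.08],"twist":[0,0,0],"gripper":255},{"translation":[0,0,-0.08],"twist":[0,0,0],"gripper":255}]' | tail -4

```

```text
eef_pos: [0.5126, -0.1291, 0.091]
tool_rot: [-0.185, 0.185, -0.682, 0.683]
contact_force: [-2.9, 0.8, 7.1]
gripper_width: 0.0542
```

Contact at cap height of about 87.4 mm with 7 N. I'll ease off slightly and start turning backward (anticlockwise, +z), following the ridge up.

```bash
python3 -m inch '[{"translation":[-0.015,0,0.01],"twist":[0,0,0.5],"gripper":255},{"translation":[-0.015,0,0.02],"twist":[0,0,1],"gripper":255},{"translation":[-0.015,0,0.028],"twist":[0,0,1.5],"gripper":255},{"translation":[-0.015,0,0.035],"twist":[0,0,2],"gripper":255},{"translation":[-0.015,0,0.035],"twist":[0,0,2],"gripper":255}]' | tail -4
python3 -c "
from h import *
st()"|tail -6
```

```text
eef_pos: [0.5124, -0.1294, 0.092]
tool_rot: [-0.256, 0.256, -0.659, 0.659]
contact_force: [-0.5, -1.6, 5.8]
gripper_width: 0.0541
joint_pos [-3.9300e-01  1.4310e-01  1.7363e+00 -3.0000e-04  1.2610e+00  4.3680e-01]
eef_pos [ 0.5124 -0.1294  0.092 ]
tool_rot [-0.2563  0.2558 -0.6588  0.6595]
contact_force [-0.4828 -1.6405  5.7906]
moment [-0.2402  0.0822 -0.109 ]
gripper_width 0.0541
```

The cap rides up the ridge at about 6 N, as expected. Carrying on.

```bash
python3 -m inch '[{"translation":[0,0.01,0.008],"twist":[0,0,0.5],"gripper":255},{"translation":[0,0.01,0.016],"twist":[0,0,1],"gripper":255},{"translation":[0,0.01,0.024],"twist":[0,0,1.5],"gripper":255},{"translation":[0,0.01,0.032],"twist":[0,0,2],"gripper":255},{"translation":[0,0.01,0.032],"twist":[0,0,2],"gripper":255}]' | tail -4
python3 -c "
from h import *
st()"|tail -3
```

```text
eef_pos: [0.5124, -0.1291, 0.0928]
tool_rot: [-0.324, 0.323, -0.628, 0.629]
contact_force: [-1.3, -1.8, 5.8]
gripper_width: 0.0537
contact_force [-1.2655 -1.8021  5.8274]
moment [-0.2515  0.0476 -0.1073]
gripper_width 0.0537
```

```bash
python3 -m inch '[{"translation":[0,0,0.008],"twist":[0,0,0.5],"gripper":255},{"translation":[0,0,0.016],"twist":[0,0,1],"gripper":255},{"translation":[0,0,0.024],"twist":[0,0,1.5],"gripper":255},{"translation":[0,0,0.032],"twist":[0,0,2],"gripper":255},{"translation":[0,0,0.04],"twist":[0,0,2.5],"gripper":255},{"translation":[0,0,0.048],"twist":[0,0,3],"gripper":255},{"translation":[0,0,0.048],"twist":[0,0,3],"gripper":255}]' | tail -4
python3 -c "
from h import *
st()"|tail -3
```

```text
eef_pos: [0.512, -0.1288, 0.0933]
tool_rot: [0.418, -0.418, 0.571, -0.571]
contact_force: [0.5, 0.1, -1.0]
gripper_width: 0.0541
contact_force [ 0.4727  0.061  -1.0279]
moment [-0.0032 -0.0563 -0.0071]
gripper_width 0.0541
```

Contact is lost: the lugs have slid off the crest. Lowering to find out how deep.

```bash
python3 -m inch '[{"translation":[0,0,-0.04],"twist":[0,0,0],"gripper":255},{"translation":[0,0,-0.08],"twist":[0,0,0],"gripper":255},{"translation":[0,0,-0.12],"twist":[0,0,0],"gripper":255},{"translation":[0,0,-0.12],"twist":[0,0,0],"gripper":255}]' | tail -4

```

```text
eef_pos: [0.512, -0.1288, 0.0902]
tool_rot: [0.417, -0.417, 0.571, -0.571]
contact_force: [0.8, -0.6, 0.0]
gripper_width: 0.054
```

```bash
python3 -m inch '[{"translation":[0,0,-0.04],"twist":[0,0,0],"gripper":255},{"translation":[0,0,-0.08],"twist":[0,0,0],"gripper":255},{"translation":[0,0,-0.08],"twist":[0,0,0],"gripper":255}]' | tail -4

```

```text
eef_pos: [0.512, -0.1288, 0.0882]
tool_rot: [0.417, -0.417, 0.571, -0.571]
contact_force: [-0.8, -0.3, -0.5]
gripper_width: 0.0543
```

```bash
python3 -m inch '[{"translation":[0,0,-0.04],"twist":[0,0,0],"gripper":255},{"translation":[0,0,-0.08],"twist":[0,0,0],"gripper":255},{"translation":[0,0,-0.08],"twist":[0,0,0],"gripper":255}]' | tail -4

```

```text
eef_pos: [0.5122, -0.1288, 0.0867]
tool_rot: [-0.417, 0.417, -0.571, 0.571]
contact_force: [-2.1, 0.4, 3.7]
gripper_width: 0.054
```

It dropped about 7 mm, with the cap origin now at 83.1 mm, so it is in the start. Screwing forward (clockwise), sinking with the lead.

```bash
python3 -m inch '[{"translation":[-0.005,0,0.012],"twist":[0,0,-0.5],"gripper":255},{"translation":[-0.005,0,0.004],"twist":[0,0,-1],"gripper":255},{"translation":[-0.005,0,-0.004],"twist":[0,0,-1.5],"gripper":255},{"translation":[-0.005,0,-0.012],"twist":[0,0,-2],"gripper":255},{"translation":[-0.005,0,-0.012],"twist":[0,0,-2],"gripper":255}]' | tail -4
python3 -c "
from h import *
st()"|tail -3
```

```text
eef_pos: [0.512, -0.1288, 0.0861]
tool_rot: [0.355, -0.355, 0.611, -0.611]
contact_force: [0.4, -1.2, -0.1]
gripper_width: 0.0542
contact_force [ 0.4218 -1.1816 -0.0977]
moment [-0.0263 -0.0414 -0.0415]
gripper_width 0.0542
```

```bash
python3 -m inch '[{"translation":[0,0,-0.008],"twist":[0,0,-0.5],"gripper":255},{"translation":[0,0,-0.016],"twist":[0,0,-1],"gripper":255},{"translation":[0,0,-0.024],"twist":[0,0,-1.5],"gripper":255},{"translation":[0,0,-0.032],"twist":[0,0,-2],"gripper":255},{"translation":[0,0,-0.04],"twist":[0,0,-2.5],"gripper":255},{"translation":[0,0,-0.048],"twist":[0,0,-3],"gripper":255},{"translation":[0,0,-0.048],"twist":[0,0,-3],"gripper":255}]' | tail -4
python3 -c "
from h import *
st()"|tail -3
```

```text
eef_pos: [0.5119, -0.1288, 0.0849]
tool_rot: [0.256, -0.256, 0.659, -0.659]
contact_force: [-0.4, -0.3, 1.0]
gripper_width: 0.0542
contact_force [-0.3678 -0.3376  0.9834]
moment [-0.0313  0.0133  0.0221]
gripper_width 0.0542
```

```bash
python3 -m inch '[{"translation":[0,0,-0.008],"twist":[0,0,-0.5],"gripper":255},{"translation":[0,0,-0.016],"twist":[0,0,-1],"gripper":255},{"translation":[0,0,-0.024],"twist":[0,0,-1.5],"gripper":255},{"translation":[0,0,-0.032],"twist":[0,0,-2],"gripper":255},{"translation":[0,0,-0.04],"twist":[0,0,-2.5],"gripper":255},{"translation":[0,0,-0.048],"twist":[0,0,-3],"gripper":255},{"translation":[0,0,-0.048],"twist":[0,0,-3],"gripper":255}]' | tail -4
python3 -c "
from h import *
st()"|tail -3
```

```text
eef_pos: [0.512, -0.1288, 0.0837]
tool_rot: [0.15, -0.15, 0.691, -0.691]
contact_force: [1.0, -0.3, 0.2]
gripper_width: 0.0541
contact_force [ 1.0309 -0.2917  0.2108]
moment [-0.0239 -0.0524  0.0429]
gripper_width 0.0541
```

```bash
python3 -m inch '[{"translation":[0,0,-0.008],"twist":[0,0,-0.5],"gripper":255},{"translation":[0,0,-0.016],"twist":[0,0,-1],"gripper":255},{"translation":[0,0,-0.024],"twist":[0,0,-1.5],"gripper":255},{"translation":[0,0,-0.032],"twist":[0,0,-2],"gripper":255},{"translation":[0,0,-0.04],"twist":[0,0,-2.5],"gripper":255},{"translation":[0,0,-0.048],"twist":[0,0,-3],"gripper":255},{"translation":[0,0,-0.048],"twist":[0,0,-3],"gripper":255}]' | tail -4
python3 -c "
from h import *
st()"|tail -3
```

```text
eef_pos: [0.5119, -0.1288, 0.0825]
tool_rot: [0.04, -0.04, 0.706, -0.706]
contact_force: [0.6, -0.5, -0.9]
gripper_width: 0.0543
contact_force [ 0.5503 -0.4988 -0.8679]
moment [ 0.0111  0.0427 -0.0471]
gripper_width 0.0543
```

```bash
python3 -m inch '[{"translation":[0,0,-0.008],"twist":[0,0,-0.5],"gripper":255},{"translation":[0,0,-0.016],"twist":[0,0,-1],"gripper":255},{"translation":[0,0,-0.024],"twist":[0,0,-1.5],"gripper":255},{"translation":[0,0,-0.032],"twist":[0,0,-2],"gripper":255},{"translation":[0,0,-0.032],"twist":[0,0,-2],"gripper":255}]' | tail -4
python3 -c "
from h import *
st()"|tail -3
```

```text
eef_pos: [0.5119, -0.1288, 0.0817]
tool_rot: [0.034, -0.034, -0.706, 0.706]
contact_force: [-0.4, -0.3, 0.1]
gripper_width: 0.0542
contact_force [-0.3993 -0.3171  0.0508]
moment [-0.0777  0.0223 -0.053 ]
gripper_width 0.0542
```

13 units (78°) turned and still free. Now single-unit steps, watching the moment.

```bash
python3 -m inch '[{"translation":[0,0,-0.008],"twist":[0,0,-0.5],"gripper":255},{"translation":[0,0,-0.016],"twist":[0,0,-1],"gripper":255},{"translation":[0,0,-0.016],"twist":[0,0,-1],"gripper":255}]' | tail -4
python3 -c "
from h import *
st()"|tail -3
```

```text
eef_pos: [0.5119, -0.1288, 0.0813]
tool_rot: [-0.071, 0.071, 0.704, -0.704]
contact_force: [-0.5, -0.5, -0.6]
gripper_width: 0.0537
contact_force [-0.4907 -0.4745 -0.5889]
moment [-0.062   0.0514  0.0301]
gripper_width 0.0537
```

```bash
python3 -m inch '[{"translation":[0,0,-0.008],"twist":[0,0,-0.5],"gripper":255},{"translation":[0,0,-0.016],"twist":[0,0,-1],"gripper":255},{"translation":[0,0,-0.016],"twist":[0,0,-1],"gripper":255}]' | tail -4
python3 -c "
from h import *
st()"|tail -3
```

```text
eef_pos: [0.512, -0.1289, 0.081]
tool_rot: [0.107, -0.108, -0.699, 0.699]
contact_force: [-0.5, -1.4, -0.9]
gripper_width: 0.0544
contact_force [-0.4926 -1.439  -0.9437]
moment [-0.1694 -0.0896  0.0584]
gripper_width 0.0544
```

```bash
python3 -m inch '[{"translation":[0,0,-0.004],"twist":[0,0,-0.25],"gripper":255},{"translation":[0,0,-0.008],"twist":[0,0,-0.5],"gripper":255},{"translation":[0,0,-0.008],"twist":[0,0,-0.5],"gripper":255},{"translation":[0,0,-0.008],"twist":[0,0,-0.5],"gripper":255}]' | tail -4
python3 -c "
from h import *
st()"|tail -3
```

```text
eef_pos: [0.512, -0.1289, 0.0808]
tool_rot: [0.126, -0.127, -0.696, 0.696]
contact_force: [-0.1, -3.4, 1.9]
gripper_width: 0.0542
contact_force [-0.1395 -3.4147  1.8623]
moment [-0.5686 -0.0906  0.1871]
gripper_width 0.0542
```

Twist reaction is rising to 0.19 N m, which suggests the end stop. One more small step to confirm.

```bash
python3 -m inch '[{"translation":[0,0,0],"twist":[0,0,-0.2],"gripper":255},{"translation":[0,0,0],"twist":[0,0,-0.4],"gripper":255},{"translation":[0,0,0],"twist":[0,0,-0.4],"gripper":255},{"translation":[0,0,0],"twist":[0,0,-0.4],"gripper":255}]' | tail -4
python3 - <<'E'
from h import *
for i in range(3): print(np.round(telemetry.get_state()['moment'],3),np.round(telemetry.get_state()['contact_force'],2)); snap('wrist','w8')
st()
z=load('w8')
hsv=cv2.cvtColor(z['p'],cv2.COLOR_RGB2HSV)
m=((hsv[...,0]<20)&(hsv[...,1]>140)&(hsv[...,2]>100)).astype(np.uint8)
k,_=cv2.findContours(m,0,2);e=cv2.fitEllipse(max(k,key=len));print(e)
E
```

```text
eef_pos: [0.512, -0.1289, 0.0808]
tool_rot: [0.141, -0.141, -0.693, 0.693]
contact_force: [0.7, -4.8, 4.0]
gripper_width: 0.0542
[-0.829 -0.147  0.298] [ 0.66 -4.77  4.04]
[-0.853 -0.183  0.265] [ 0.97 -4.99  3.62]
[-0.815 -0.147  0.318] [ 1.26 -4.89  3.6 ]
t 16.1
joint_pos [-0.3926  0.1536  1.7489 -0.      1.2388  1.5803]
eef_pos [ 0.512  -0.1289  0.0808]
tool_rot [ 0.1411 -0.1413 -0.6928  0.6929]
contact_force [ 1.557  -5.3155  3.0832]
moment [-0.8322 -0.1695  0.3523]
gripper_width 0.0539
((280.0257873535156, 301.6443176269531), (106.96385192871094, 119.71879577636719), 90.15113830566406)
```

The reaction rises to about 0.3 N m at 95° of turn with the cap at about 77.2 mm, so this is the end stop. I'll relax the twist slightly and open.

```bash
python3 -m inch '[{"translation":[0,-0.005,0],"twist":[0,0,0.3],"gripper":255},{"translation":[0,-0.005,0],"twist":[0,0,0.3],"gripper":255},{"translation":[0,-0.005,0],"twist":[0,0,0.3],"gripper":180},{"translation":[0,-0.005,0],"twist":[0,0,0.3],"gripper":120},{"translation":[0,-0.005,0],"twist":[0,0,0.3],"gripper":60},{"translation":[0,-0.005,0],"twist":[0,0,0.3],"gripper":20},{"translation":[0,-0.005,0],"twist":[0,0,0.3],"gripper":0},{"translation":[0,-0.005,0],"twist":[0,0,0.3],"gripper":0},{"translation":[0,-0.005,0],"twist":[0,0,0.3],"gripper":0},{"translation":[0,-0.005,0],"twist":[0,0,0.3],"gripper":0}]' | tail -4
python3 -c "
from h import *
st();snap('wrist','w9')"|tail -3
```

```text
eef_pos: [0.5119, -0.1289, 0.0807]
tool_rot: [-0.13, 0.13, 0.695, -0.695]
contact_force: [0.6, 0.0, 0.1]
gripper_width: 0.0854
contact_force [0.5926 0.0092 0.1437]
moment [ 0.0047 -0.0276 -0.004 ]
gripper_width 0.0854
```

View pics/w9.png

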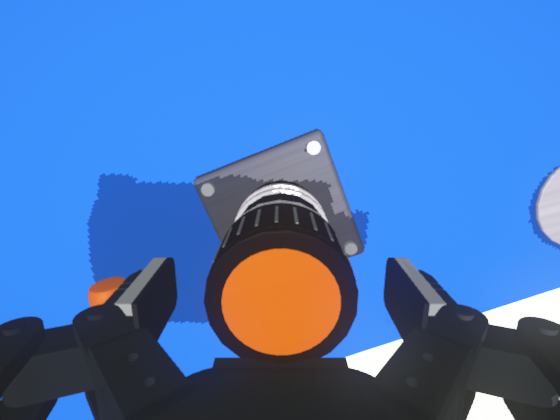

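The gripper is open with the pads clear of the cap, whose disc is at (281,301). Retreating straight up and checking the seat.

```bash
python3 -m inch '[{"translation":[0,0,0.3],"twist":[0,0,0],"gripper":0},{"translation":[0,0,1],"twist":[0,0,0],"gripper":0},{"translation":[0,0,2],"twist":[0,0,0],"gripper":0},{"translation":[0,0,3],"twist":[0,0,0],"gripper":0},{"translation":[0,0,4],"twist":[0,0,0],"gripper":0},{"translation":[0,0,5],"twist":[0,0,0],"gripper":0},{"translation":[0,0,5],"twist":[0,0,0],"gripper":0},{"translation":[0,0,5],"twist":[0,0,0],"gripper":0}]' | tail -4
python3 - <<'E'
from h import *
snap('wrist','w10');snap('scene','s10');st()
z=load('w10');C=cloud(z)
hsv=cv2.cvtColor(z['p'],cv2.COLOR_RGB2HSV)
m=((hsv[...,0]<20)&(hsv[...,1]>140)&(hsv[...,2]>100)).astype(np.uint8)
n,l,s,c=cv2.connectedComponentsWithStats(m)
for i in range(1,n):
  if s[i,4]>800:
    P=C[l==i];A=np.c_[P[:,:2],np.ones(len(P))];q=np.linalg.lstsq(A,P[:,2],rcond=None)[0]
    print(c[i],s[i,4],np.median(P,0),'slope',q[:2],pix(z,*c[i],.111))
s_=load('s10')
a=cv2.resize(s_['p'][150:290,130:310,::-1],(720,560),interpolation=cv2.INTER_CUBIC);cv2.imwrite('pics/c10.png',a)
# base plate / bench depth refs
B=C.reshape(-1,3);print('bench median',np.median(B[(abs(B[:,2])<.01),2]))
pl=B[(abs(B[:,0]-.512)<.045)&(abs(B[:,1]+.129)<.045)&(B[:,2]>.01)&(B[:,2]<.025)];print('plate',np.median(pl,0),len(pl))
E
```

```text
eef_pos: [0.512, -0.1289, 0.2062]
tool_rot: [0.13, -0.131, -0.695, 0.695]
contact_force: [-1.2, -0.9, -0.5]
gripper_width: 0.0852
t 18.05
joint_pos [-3.9280e-01  6.2800e-02  1.5872e+00  1.0000e-04  1.4927e+00  1.5490e+00]
eef_pos [ 0.5116 -0.1288  0.205 ]
tool_rot [-0.1308  0.13    0.6951 -0.6949]
contact_force [-0.0633 -0.5472 -0.7957]
moment [-0.014   0.008  -0.0665]
gripper_width 0.0855
[280.36609071 206.39668826] 2778 [ 0.51227073 -0.12918959  0.1160571 ] slope [ 0.37425711 -0.13961546] [ 0.51094462 -0.12862428  0.111     ]
[174.35846373 254.16358464] 1406 [ 0.48607203 -0.00298514  0.02718767] slope [-0.21432998 -1.78774262] [ 0.50512553 -0.04213348  0.111     ]
[ 31.93660714 302.67857143] 1120 [0.48938639 0.14609106 0.03898443] slope [ 0.37030407 -0.88014423] [0.50844047 0.07786575 0.111     ]
bench median 0.004067833192065495
plate [ 0.53723648 -0.14629731  0.01630873] 3368
```

View pics/w10.png

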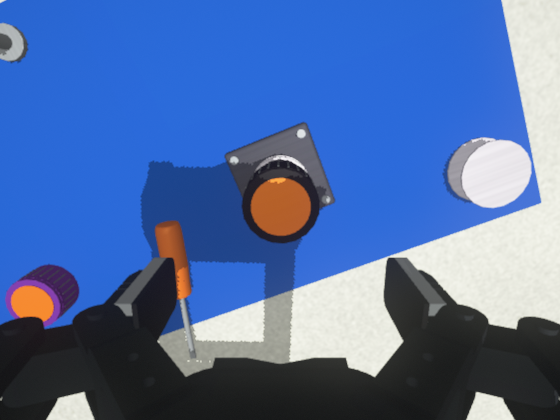

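View pics/c10.png

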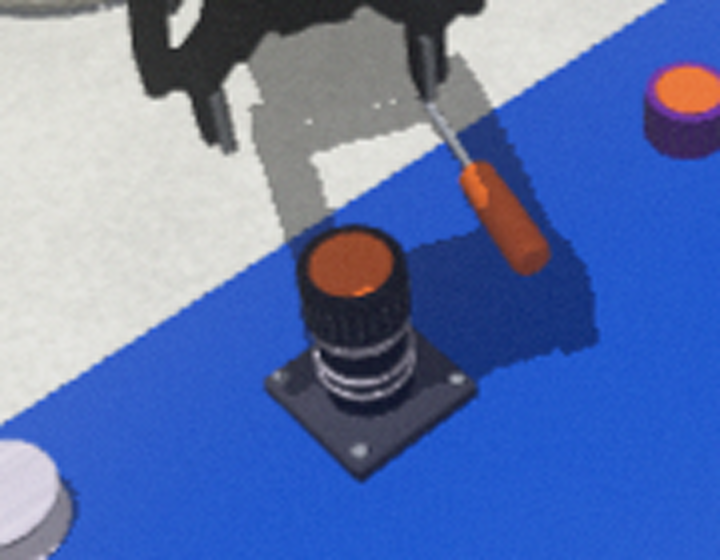

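```bash
python3 - <<'E'
from h import *
z=load('w10');C=cloud(z)
def f(z,u,v,r):
  P=cloud(z)[v-r:v+r,u-r:u+r].reshape(-1,3);P=P[abs(P[:,2]-np.median(P[:,2]))<.004];A=np.c_[P[:,:2]-P[:,:2].mean(0),np.ones(len(P))];return np.linalg.lstsq(A,P[:,2],rcond=None)[0]
print(f(z,280,206,18),f(load('w1'),280,189,14))
E
```

```text
[ 0.0069282  -0.00177371  0.11604443] [ 0.00239905 -0.00096414  0.0389821 ]
```

The cap top is 77.1 mm above its bench height (home is 77 mm), with tilt below 0.01 rad. Handing in.

```bash
python3 -c "
from h import *
print(bot.finish_job())"
```

```text
the job is handed in; nothing more can be done
None
```

I screwed the black, orange-topped cap home on the barrel, released it and handed the job in at about 18 s of the 72 s allowed.

**How it went:** I set the cap on the spigot with about 7 N and turned it back 42° over the ridges. It dropped 7 mm into the thread start, with its origin at about 83 mm. I then screwed it forward about 95° until the end stop. The reaction there was about 0.3 N m of twist and 6 N of force.

**Last checks:**
- **Height:** depth images put the cap top 77.1 mm above where it stood on the bench; fully home is 77 mm. This takes the difference of two readings, because raw depth reads 4–5 mm high.
- **Tilt and centring:** tilt is below 0.01 rad and the cap is within about 1.5 mm of the barrel axis. The top and wrist cameras differed by 1–1.5 mm on that axis.
- **Gripper and bench:** the gripper is open, about 125 mm above the release point. In the last views the other things near the barrel looked undisturbed. I did not measure whether any bystander had shifted, and some were out of view.

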